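# Open the bottle warmer, load the cold bottles and set half heat

## Robot

A 6-joint arm with a two-finger parallel gripper is mounted at the origin on a cart in front of the work surface, level with it; the furniture and walls round the work are solid. World frame = base frame: x ahead of the robot, y to its left, z up, the work surface at z = 0. Lengths are in m, angles in degrees, forces in N, time in s.
With the tool pointing down it reaches from about 0.35 to 0.725 m from the base axis. Payload 4.3 kg.
Tool frame: the origin (TCP) lies midway between the tips of the shut fingers; the grasp point (between the pads) lies 19 mm behind it (ctrl.grip_point_offset is the z of the grasp point in the tool frame, in m); z points along the fingers, y is the line along which they close (so a half turn about z gives the same grasp; the last joint's range is limited). The gripper opens to 85 mm and grips with 20 to 120 N. Pads are 22 mm wide; open, the fingers measure 114 mm over their backs; the gripper's body (76 mm by 85 mm) begins 54 mm behind the grasp point. The pads swing forward as they close: fully open they stand 13 mm farther back than shut.
Start: joints at [-80.117, 21.618, 4.641, 73.018, 0, 83.68], TCP at [0.16, -0.552, 0.231] pointing down, gripper open.
Joint ranges: [-156.06, 156.06], [-48.1, 94.91], [-58.44, 69.94], [-101.28, 121.22], [-78.64, 73.56], [-180, 180]. Speed limits (degrees/s): [147.25, 147.25, 180, 180, 180, 180].

## Interface

Orientations are given as [roll, pitch, yaw] about the fixed x, y, z axes, in that order (R = Rz(yaw) Ry(pitch) Rx(roll)).
In Python, from rig import ctrl, claw, inverse_kinematics, snapshot, camera_params, order, silhouettes, tip_of, monitor gives the robot as it stands. Calls block until the motion is done:
- ctrl.move_to(position, orientation): joint-space move of the TCP to a pose.
- ctrl.line_to(position, rotation=None, max_speed=0.15, guard=None): straight line of the TCP; rotation=None keeps the orientation; max_speed is the mean speed in m/s. With guard (N) it stops when the force on the tool has changed by that much, and returns True; else False.
- ctrl.goto_joints(angles): joint-space move.
- claw.grip(opening): finger opening in m; the grip force is fixed at half the most; returns when the fingers have stopped.
- ctrl.wait(seconds).
- inverse_kinematics(position, orientation): joint angles nearest the present ones, or None.
- snapshot(name): name is "side" or "top" or "wrist"; returns the picture (480x640x3 uint8, red, green, blue); there is no depth.
- camera_params(name): a dict with "K" (3x3 intrinsics, pixels), "k1" (the pictures are not rectified: a ray, as slopes to the right and down, at radius r is drawn at 1 + k1 r^2 times it, then the intrinsics apply), "origin" and "rotation" of the camera in the world; the wrist camera has in their place "hand_eye" (4x4, takes a point from camera to tool coordinates, whose origin is the TCP and whose axes are the flange's). Camera axes: x right, y up, looking along -z (the intrinsics and any distortion apply to the point x, -y, -z); pixel columns grow to the right and rows downward; lengths in m; the calibration is good to about 2 mm. A picture is of the moment at which its call begins: read the wrist's pose just before it. camera_params takes no time and is no camera call.
A pose or a line that the arm cannot do raises ctrl.IKError and nothing moves.
- order.finish_job(): hands the job in; it is judged then, once.
Trained networks look in the newest picture that a camera, given by its name, has taken for a name from the list of things; names that differ only in an ending like _2 or _b are one class to them, and where a whole thing is asked for, a point or a joint stands for the part that bears it (a point fixed in the world has none). Each returns a list of dicts, best first, with "confidence" (0 to 1); they miss things now and then, are a little off and sometimes report something else, mostly with a low value. They report only what shows in the picture. A call takes as long as a camera call. They do not tell look-alikes from the thing itself.
- silhouettes(camera, query): "mask" (480x640 bool, what is visible of it) and "pixel" ([column, row] in pixels, amid what is visible of it).
- tip_of(camera, query): "pixel" ([column, row] in pixels: a listed point, or the origin of a listed thing).
Readings, each from a call of its own:
- monitor.read_clock(): time.
- monitor.read_qpos(): joint angles.
- monitor.read_qd(): joint speeds.
- monitor.read_joint_torque(): joint torques, N m.
- monitor.read_eef_pos(): TCP position.
- monitor.read_tcp_rot(): TCP orientation.
- monitor.read_contact_force(): force on the tool from outside, world axes, zero at the start.
- monitor.read_wrist_torque(): the same for the moment, N m.
- monitor.read_gripper_width(): finger opening in m.
- monitor.read_grip_force(): force on a finger pad.
Only numpy, scipy, OpenCV 4.12 (cv2) and the standard library are available. Lean on these libraries where they do the work, as an engineer would, in place of code of your own. Each camera call takes 0.05 s, during which the arm holds its last target. There are 200 camera calls.

## Task

The lubricant in the white bottles is stiff with cold: unscrew the cap of the bottle warmer (anticlockwise, regripping as needed) until it lifts free, and set it down right way up in the middle of the blue mat. Then stand every white bottle upright on the floor of the warmer's pot, and last of all turn the heat lever from off to the half mark, the long middle one. Leave the loose lock cylinders on the bench where they lie.

Things in the scene. Friction and masses are not known exactly. Their poses are not given: they have to be found in the camera images.
- warmer: Bottle warmer fixed to the bench: a round aluminium pot and a grey control box on a steel base plate, 156 x 302 mm, 8 mm thick, reaching from 82 mm on the +y side to 220 mm on the -y side of the origin. Origin: on the pot's axis at bench height; z up. Control box 95 x 105 mm, top 34 mm above the bench, centred at (0, -155 mm).
- well_floor (a point): Centre of the pot's inside floor, 22 mm above the bench (axes as warmer). Pot: inner diameter 110 mm, wall 3 mm, rim 60 mm above the bench, 38 mm deep, so bottles stand out of it. Neck outside with a right-handed thread of two starts, 24 mm rise a turn.
- cap: Round aluminium screw cap, 136 mm in diameter, 0.22 kg, black grip bar on top. Origin: centre of the skirt's lower edge; z up. Disc top at 39 mm; bar along the cap's own x: 70 mm long, 16 mm wide, from 39 to 71 mm above the origin. Screwed home its lower edge is 26 mm above the bench and its yaw equals the warmer's; it starts 0 to 0.3 rad past that.
- cap_grip (a point): Middle of the cap's grip bar, 62 mm above its lower edge (axes as cap). The cap comes free about 5.4 rad anticlockwise (from above) of home. It rises 3.8 mm a radian, with 2 mm play either way: raise the grip along with the turn; let go, it stays where it is. Once free it lifts straight off, clear of the rim after a further 15 mm.
- pinning_mat: Fixed blue rubber mat on the bench, 312 x 309 mm, its top 8 mm above the bench; origin at the centre of its underside.
- heat_lever (a joint): Heat lever on the control box, turning about a vertical pivot: 0 rad = off (short mark nearest the pot), 0.8 = half (the long middle mark, lever pointing along the warmer's -x), 1.6 = full (other short mark). Grows anticlockwise seen from above. Stays where left; takes about 2 N at the knob.
- lever_pivot (a point): Pivot of the heat lever, 37 mm above the bench.
- lever_knob (a point): Grip point of the lever's upright black knob, 20 mm in diameter, from 40 to 84 mm above the bench, this point at 69 mm; 78 mm from the pivot. The lever's arm below it reaches to 46 mm above the bench.
- bottle_0: White upright bottle with red cap and printed band, round, 38 mm in diameter, 96 mm tall, with a weighted foot (0.34 kg in all). Origin: centre of its underside; z up. For grasping its contact shape is a square block of side 36 mm along its own x and y. May be absent (then None).
- bottle_1: White upright bottle with blue cap and printed band, round, 30 mm in diameter, 71 mm tall, with a weighted foot (0.25 kg in all). Origin: centre of its underside; z up. For grasping its contact shape is a square block of side 28 mm along its own x and y. May be absent (then None).
- bottle_2: White upright bottle with red cap and printed band, round, 38 mm in diameter, 96 mm tall, with a weighted foot (0.34 kg in all). Origin: centre of its underside; z up. For grasping its contact shape is a square block of side 36 mm along its own x and y. May be absent (then None).
- bottle_3: White upright bottle with blue cap and printed band, round, 30 mm in diameter, 71 mm tall, with a weighted foot (0.25 kg in all). Origin: centre of its underside; z up. For grasping its contact shape is a square block of side 28 mm along its own x and y. May be absent (then None).
- by_euro: Bystander: profile lock cylinder lying on its side, 72 x 34 x 17 mm. Leave it.
- by_rim: Bystander: round rim cylinder, 39 mm in diameter, 32 mm tall, standing near the bottles. Leave it.
Not all that is in view belongs to the job. What is shaped like the bottle_3 but orange is not meant.

How it is judged (in metres and radians):
On the way, in this order (a step that is already met when the one before it is completed fails the run):
1. the cap is unscrewed and lifted clear of the pot (z of cap in the frame of warmer above 0.075 m), for 0.1 s.
2. the cap lies right way up in the middle of the blue mat (horizontal distance between cap and pinning_mat below 0.08 m and z of cap in the frame of pinning_mat below 0.014 m and angle between cap_grip's own z axis and vertical below 0.08 rad and linear speed of cap below 0.02 m/s), for 0.2 s.
3. every bottle stands upright on the pot's floor (horizontal distance between each of bottle_0, bottle_1, bottle_2, bottle_3 and well_floor below 0.045 m and z of bottle_0 in the frame of well_floor between -0.006 and 0.008 m and angle between each of bottle_0, bottle_1, bottle_2, bottle_3's own z axis and vertical below 0.12 rad and z of bottle_1 in the frame of well_floor between -0.006 and 0.008 m and z of bottle_2 in the frame of well_floor between -0.006 and 0.008 m and z of bottle_3 in the frame of well_floor between -0.006 and 0.008 m), for 0.2 s.
4. the heat lever is at half (value of joint heat_lever between 0.68 and 0.92 rad), for 0.2 s.
At the end, for the whole second after the job is handed in: The cap lies right way up on the blue mat, within 80 mm of its centre; every bottle present stands upright (within 7 degrees) on the floor of the pot, within 45 mm of its axis; the heat lever rests at 0.8 rad, 0.12 rad either way (all of step 2 and all of step 3 and all of step 4 and velocity of joint heat_lever between -0.05 and 0.05 rad/s); the robot touches nothing.
It fails at once if a loose lock cylinder on the bench is pushed away (more than 30 mm) (distance of any of by_euro, by_rim from where it was at the start of the episode above 0.03 m).
Of bottle_0, bottle_1, bottle_2, bottle_3 only 2 to 3 are there at a start; the rules pass over those that are not, and their reading is None.
At some moment in a run one of bottle_0, bottle_1, bottle_2, bottle_3 may be knocked a few centimetres aside while the robot is not near it.
It also fails if it takes over 208 s, if anything falls off the work surface, if the arm or the gripper's body presses on something with over 40 N, if the wrist force passes 120 N, or if a joint passes its speed limit or range.

## Working session

There is one attempt and no reset: what is moved stays moved. The work goes in short steps, each a Python script; the robot and the scene stay as the last script left them, time stands still between calls to the robot, and variables do not carry over. Pictures are saved under pics/ and viewed, at most 14 in all, crops included, and the job is handed in when it is done.

```bash
ls; mkdir -p pics
python3 - <<'E'
from rig import *
import cv2,numpy as np
for n in("top","side"):
    im=snapshot(n); cv2.imwrite(f"pics/{n}0.png",im[:,:,::-1])
    p=camera_params(n); print(n,p)
    for q in("cap","cap_grip","well_floor","pinning_mat","lever_knob","lever_pivot","bottle_0","bottle_1","by_euro","by_rim"):
        try: print(q,[(np.round(d["pixel"]).tolist(),round(d["confidence"],2)) for d in tip_of(n,q)])
        except Exception as e: print(q,e)
print(camera_params("wrist"),monitor.read_clock(),monitor.read_tcp_rot())
E
```

```text
pics
top {'K': array([[461.15051394,   0.        , 320.83475149],
       [  0.        , 461.15051394, 233.26973123],
       [  0.        ,   0.        ,   1.        ]]), 'k1': -0.0646414548040183, 'origin': array([0.26776556, 0.00533811, 1.21946463]), 'rotation': array([ 11.48098602,  -0.10442957, -88.49665086])}
cap [([304.0, 216.0], 0.96), ([352.0, 234.0], 0.43)]
cap_grip [([307.0, 208.0], 0.83)]
well_floor []
pinning_mat [([192.0, 233.0], 0.83), ([365.0, 211.0], 0.64), ([424.0, 235.0], 0.25)]
lever_knob [([351.0, 234.0], 0.6), ([305.0, 213.0], 0.17)]
lever_pivot [([363.0, 212.0], 0.61)]
bottle_0 [([427.0, 276.0], 0.53), ([461.0, 252.0], 0.5), ([464.0, 276.0], 0.5), ([382.0, 287.0], 0.5), ([425.0, 240.0], 0.49)]
bottle_1 [([427.0, 276.0], 0.53), ([461.0, 252.0], 0.5), ([464.0, 276.0], 0.5), ([382.0, 287.0], 0.5), ([425.0, 240.0], 0.49)]
by_euro [([380.0, 285.0], 0.64), ([365.0, 213.0], 0.46)]
by_rim [([418.0, 211.0], 0.48)]
side {'K': array([[464.43907737,   0.        , 314.26872548],
       [  0.        , 464.43907737, 237.16928048],
       [  0.        ,   0.        ,   1.       
[... 513 characters left out ...]
 401.0], 0.72), ([259.0, 355.0], 0.66)]
by_euro [([242.0, 316.0], 0.92)]
by_rim [([373.0, 343.0], 0.9)]
{'K': array([[356.56810403,   0.        , 324.849888  ],
       [  0.        , 356.56810403, 241.61540798],
       [  0.        ,   0.        ,   1.        ]]), 'k1': -0.03808232169004008, 'hand_eye': array([[-3.47609990e-04,  9.58205509e-01,  2.86080550e-01,
         7.22913329e-02],
       [ 9.99999701e-01,  5.30708782e-04, -5.62492603e-04,
        -7.16512706e-04],
       [-6.90808971e-04,  2.86080269e-01, -9.58205407e-01,
        -1.41731560e-01],
       [ 0.00000000e+00,  0.00000000e+00,  0.00000000e+00,
         1.00000000e+00]])} 1.1 [ 1.79994144e+02 -1.90385548e-03  1.62057747e+01]
```

View pics/top0.png

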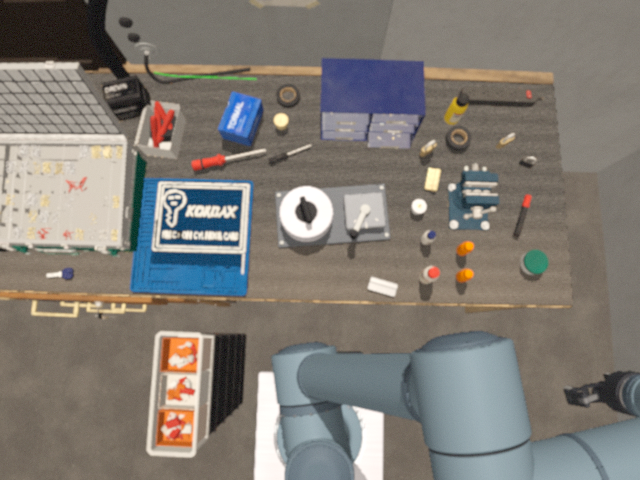

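View pics/side0.png

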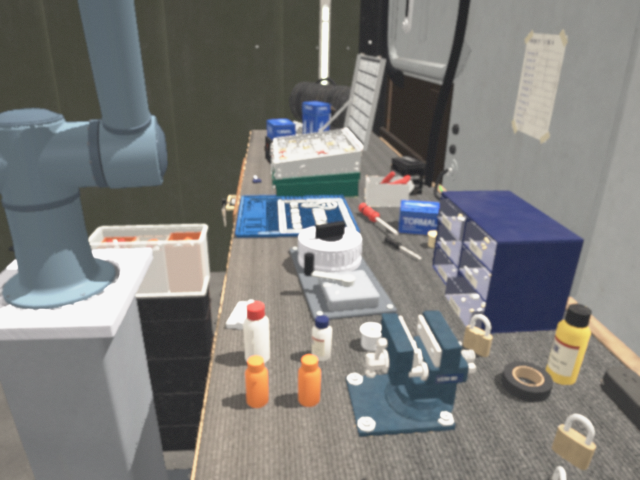

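The top view shows the cap bar at (307,208), the lever knob at (355,235), the mat around (195,236), the red-capped bottle at (430,274) and the blue-capped one at (428,238). The orange bottles at (466,248) and (466,275) are decoys. by_euro is at (382,287) and by_rim at (418,207). The side view agrees and shows no third white bottle.

```bash
cat > h.py <<'E'
from rig import *
import cv2,numpy as np
from scipy.spatial.transform import Rotation as R
def cam(n):
    p=camera_params(n)
    if n=="wrist":
        T=np.eye(4);T[:3,:3]=R.from_euler("xyz",monitor.read_tcp_rot(),degrees=True).as_matrix();T[:3,3]=monitor.read_eef_pos()
        T=T@p["hand_eye"]
    else:
        T=np.eye(4);T[:3,:3]=R.from_euler("xyz",p["rotation"],degrees=True).as_matrix();T[:3,3]=p["origin"]
    return p["K"],p["k1"],T
def world(c,px,z):
    K,k,T=c
    u=cv2.undistortPoints(np.array(px,float).reshape(-1,1,2),K,np.array([k,0,0,0.]))[:,0]
    d=np.c_[u[:,0],-u[:,1],-np.ones(len(u))]@T[:3,:3].T
    return T[:3,3]+d*((z-T[2,3])/d[:,2])[:,None]
def pix(c,P):
    K,k,T=c
    q=(np.atleast_2d(P)-T[:3,3])@T[:3,:3]; q=q*[1,-1,-1]
    return cv2.projectPoints(q,np.zeros(3),np.zeros(3),K,np.array([k,0,0,0.]))[0][:,0]
def save(n,f):
    c=cam(n); im=snapshot(n); cv2.imwrite(f"pics/{f}.png",im[:,:,::-1]); return c,im
E
python3 - <<'E'
from h import *
t=cam("top");s=cam("side")
for n,p,z in(("cap_grip",(307,208),.088),("mat",(194,237),.008),("knob",(355,235),.084),("pivot",(364,210),.045),("red",(432,272),.096),("blue",(428,237),.071),("rim",(418,206),.032),("euro",(382,287),.017),("o1",(466,248),.07),("bench edge",(430,300),0)):
    w=world(t,p,z)[0];print(n,w.round(3),np.hypot(*w[:2]).round(3),"side px",pix(s,w)[0].round())
E
```

```text
cap_grip [0.562 0.046 0.088] 0.564 side px [331. 227.]
mat [0.494 0.35  0.008] 0.606 side px [292. 213.]
knob [ 0.496 -0.077  0.084] 0.502 side px [304. 254.]
pivot [ 0.572 -0.102  0.045] 0.581 side px [345. 277.]
red [ 0.406 -0.266  0.096] 0.486 side px [254. 303.]
blue [ 0.499 -0.264  0.071] 0.564 side px [315. 314.]
rim [ 0.59  -0.248  0.032] 0.64 side px [370. 327.]
euro [ 0.373 -0.153  0.017] 0.404 side px [239. 309.]
o1 [ 0.473 -0.361  0.07 ] 0.595 side px [303. 355.]
bench edge [ 0.344 -0.283  0.   ] 0.445 side px [215. 364.]
```

Run:
```python
from h import *
print(monitor.read_qpos())
ctrl.move_to([0.50,0.0,0.30],[180,0,0])
print(monitor.read_qpos(),monitor.read_clock())
c,im=save("wrist","w1")
for q in("cap","cap_grip","lever_knob","lever_pivot","well_floor"):
    print(q,[(np.round(d["pixel"]).tolist(),round(d["confidence"],2)) for d in tip_of("wrist",q)])
for yaw in(-180,-90,0,90,180):print(yaw,inverse_kinematics([0.56,0.045,0.1],[180,0,yaw]))
np.save("w1T.npy",c[2])
```

```text
[-8.01153749e+01  2.16184335e+01  4.64184059e+00  7.30177958e+01
  2.53708650e-03  8.36788506e+01]
[-7.34012906e+00  1.22631238e+01  1.88499242e+00  7.96308948e+01
 -1.54917062e-02  1.72720405e+02] 3.425
cap [([279.0, 148.0], 0.75)]
cap_grip [([273.0, 146.0], 0.72)]
lever_knob [([393.0, 204.0], 0.79)]
lever_pivot [([418.0, 136.0], 0.67)]
well_floor []
-180 [ -1.87514443  24.2261428  -11.49882828  54.27502892   0.
  -1.87514443]
-90 [ -1.87514443  24.2261428  -11.49882828  54.27502892   0.
 -91.87514443]
0 [ -1.87514443  24.2261428  -11.49882828  54.27502892   0.
 178.12485557]
90 [ -1.87514443  24.2261428  -11.49882828  54.27502892   0.
  88.12485557]
180 [ -1.87514443  24.2261428  -11.49882828  54.27502892   0.
  -1.87514443]
```

View pics/w1.png

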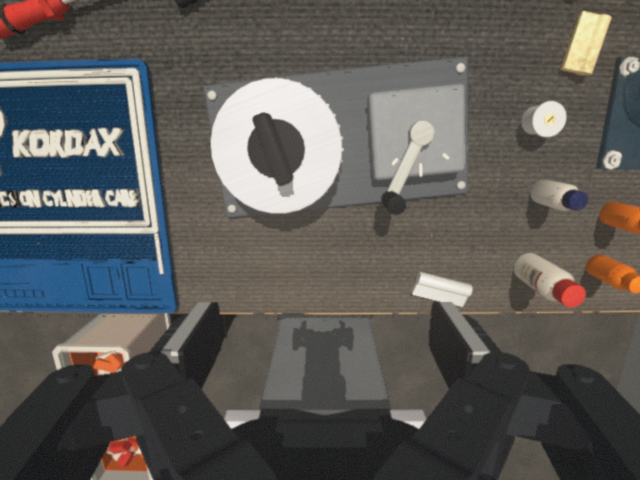

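The wrist view shows the cap disc centred near (277,146) with its bar running (260,118)–(293,183). The plate bolts are at (212,95), (461,68), (462,185) and (232,211). The lever pivot is at (423,133) and the knob at (394,203).

Run:
```python
from h import *
p=camera_params("wrist");c=(p["K"],p["k1"],np.load("w1T.npy"))
b=world(c,[(212,95),(461,68),(462,185),(232,211)],.009)
ctr=b.mean(0); d=(b[0]+b[3]-b[1]-b[2])[:2]; x=(b[0]+b[1]-b[2]-b[3])[:2]
yaw=np.arctan2(-d[0],d[1]); print(b.round(3),np.degrees(yaw),np.degrees(np.arctan2(x[1],x[0])), np.linalg.norm(d)/2,np.linalg.norm(x)/2)
o=ctr[:2]+.069*np.array([-np.sin(yaw),np.cos(yaw)]);print("origin",o)
im=cv2.imread("pics/w1.png")
# black bar within the cap
g=im.max(2)<60; m=np.zeros_like(g);cv2.circle(mm:=np.zeros(g.shape,np.uint8),(277,146),60,1,-1); g=g&(mm>0)
print(world(c,[(260,118),(293,183)],.098).round(3), "bar approx")
w=world(c,[(262,118),(288,176)],.098); v=w[0]-w[1];print(np.degrees(np.arctan2(v[1],v[0])),np.linalg.norm(v),w.mean(0))
# disc circle
ys,xs=np.where((im.min(2)>190)&(np.hypot(np.mgrid[:480,:640][1]-277,np.mgrid[:480,:640][0]-146)<80))
h=cv2.convexHull(np.c_[xs,ys].astype(np.int32))[:,0]; hw=world(c,h,.066); e=cv2.minEnclosingCircle(hw[:,:2].astype(np.float32));print(e)
cv2.imwrite("pics/crop1.png",cv2.resize(im[60:230,195:480],None,fx=2.7,fy=2.7,interpolation=cv2.INTER_CUBIC))
k=world(c,[(394,203)],.084);pv=world(c,[(423,133)],.045);print(k,pv)
```

```text
[[ 0.617  0.128  0.009]
 [ 0.646 -0.153  0.009]
 [ 0.515 -0.167  0.009]
 [ 0.483  0.114  0.009]] 6.115504862340658 5.906598356018258 0.2830561110958986 0.1335766787171631
origin [0.55781124 0.04895697]
[[0.588 0.059 0.098]
 [0.528 0.03  0.098]] bar approx
22.897934825614495 0.05734843704703692 [0.56146424 0.04587735 0.098     ]
((0.5537574291229248, 0.05323810502886772), 0.07466776669025421)
[[ 0.50625316 -0.07068309  0.084     ]] [[ 0.57497369 -0.1056646   0.045     ]]
```

View pics/crop1.png

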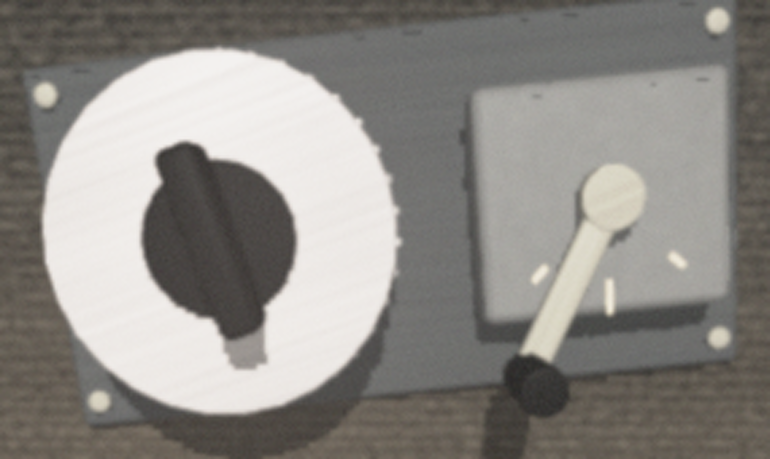

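Run:
```python
from h import *
Y=20
ctrl.move_to([0.560,0.047,0.16],[180,0,Y])
claw.grip(0.06)
print(ctrl.line_to([0.560,0.047,0.072],max_speed=.1,guard=8), monitor.read_eef_pos(),monitor.read_contact_force())
claw.grip(0.0)
print(monitor.read_gripper_width(),monitor.read_grip_force(),monitor.read_contact_force(),monitor.read_wrist_torque(),monitor.read_clock())
z0=.072
for i in range(1,4):
    a=i*10
    ctrl.move_to([0.560,0.047,z0+.0038*np.radians(a)],[180,0,Y+a])
    print(a,monitor.read_contact_force().round(1),monitor.read_wrist_torque().round(2),monitor.read_clock(),monitor.read_qpos()[5])
```

```text
False [0.56060249 0.0469746  0.07265102] [ 0.16663554 -1.06301335  1.32611102]
0.014939342359550986 59.25969064235687 [-2.63790896  6.29708255  6.9533304 ] [1.13539566 0.52390259 0.02445663] 6.2833
10 [-1.8  6.1  1.6] [1.2  0.26 0.31] 6.575 148.43690001954425
20 [-0.5  5.6  0.4] [1.11 0.25 0.34] 6.8667 138.43926675957562
30 [-1.8  5.2 -0.4] [1.1  0.25 0.31] 7.1583 128.4481080508454
```

Run:
```python
from h import *
Y=20;z0=.072
for a in list(range(45,300,15))+[305]:
    ctrl.move_to([0.560,0.047,z0+.0038*np.radians(a)],[180,0,(Y+a+180)%360-180])
    f=monitor.read_contact_force()
    if a%45==0 or a>270: print(a,f.round(1),monitor.read_wrist_torque().round(2),monitor.read_clock(),monitor.read_qpos()[5].round(1))
    if np.linalg.norm(f)>40: print("stop");break
print(monitor.read_gripper_width(),monitor.read_grip_force(),monitor.read_eef_pos())
```

```text
45 [-1.   5.3  1.6] [1.06 0.21 0.33] 7.5167 113.5
90 [-1.7  5.3 -0.1] [ 1.19 -0.02  0.22] 8.5917 68.5
135 [ 0.8  6.3 -0.9] [ 1.24 -0.16  0.28] 9.6667 23.6
180 [-0.2  6.1  0.1] [1.48 0.04 0.28] 10.7417 -21.4
225 [0.3 7.1 1.3] [1.55 0.1  0.44] 11.8167 -66.5
270 [-1.1  7.2  3.2] [1.66 0.05 0.37] 12.8917 -111.4
285 [-1.6  7.4  2.6] [1.5  0.26 0.42] 13.25 -126.5
305 [-1.2  6.2  1. ] [ 1.55 -0.03  0.29] 13.675 -146.4
0.014741000888094331 59.14442539215088 [0.55995011 0.04890823 0.09239937]
```

Run:
```python
from h import *
p=np.array([0.560,0.047,.0923])
print(ctrl.line_to(p+[0,0,.008],max_speed=.03,guard=12),monitor.read_contact_force().round(1),monitor.read_eef_pos())
print(ctrl.line_to(p+[0,0,.1],max_speed=.06,guard=12),monitor.read_contact_force().round(1),monitor.read_wrist_torque().round(2),monitor.read_eef_pos(),monitor.read_clock())
save("side","s2")
```

```text
False [ 0.6  5.4 -2.5] [0.56009145 0.04871124 0.10004392]
False [ 0.3 -0.3 -3.3] [ 0.01  0.01 -0.01] [0.55969397 0.04698926 0.19182565] 15.775
```

View pics/s2.png

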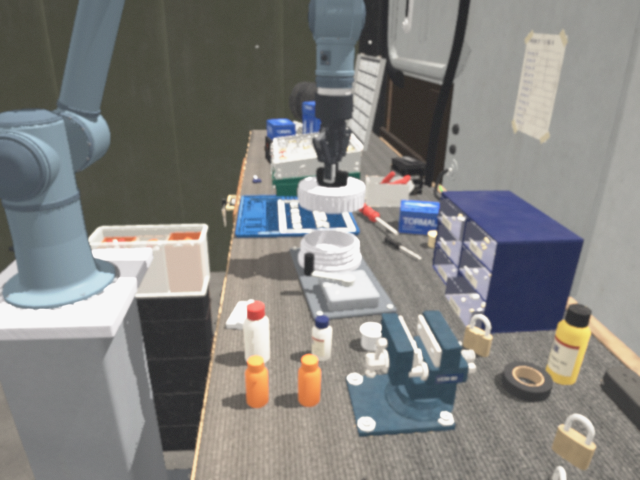

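The cap hangs free at (332,190) and the open pot shows at (330,250). Next is the mat.

Run:
```python
from h import *
t=cam("top"); w=world(t,[(147,180),(253,180),(248,295),(133,292)],.008); print(w.round(3)); m=w.mean(0)[:2]; print(m)
x,y=m
ctrl.move_to([x,y,.16],[180,0,0])
print(monitor.read_qpos().round(1))
ctrl.line_to([x,y,.066],max_speed=.1,guard=10)
print(ctrl.line_to([x,y,.048],max_speed=.02,guard=6),monitor.read_eef_pos(),monitor.read_contact_force())
claw.grip(.05)
e=monitor.read_eef_pos();ctrl.line_to([e[0],e[1],.17],max_speed=.12)
ctrl.move_to([0.42,-0.16,.32],[180,0,0])
c,im=save("wrist","w3"); np.save("w3T.npy",c[2])
save("top","t3")
for q in("bottle_0","bottle_1","by_rim","by_euro"): print(q,[(np.round(d["pixel"]).tolist(),world(c,[d["pixel"]],0).round(3).tolist(),round(d["confidence"],2)) for d in tip_of("wrist",q)])
print(monitor.read_clock(),monitor.read_contact_force())
a=cv2.imread("pics/t3.png")[150:320,120:300];cv2.imwrite("pics/both3.png",np.vstack([cv2.imread("pics/w3.png")[:420],cv2.resize(a,None,fx=1,fy=1) if 0 else cv2.copyMakeBorder(a,0,0,0,460,0)]))
```

```text
[[0.652 0.495 0.008]
 [0.658 0.2   0.008]
 [0.344 0.196 0.008]
 [0.342 0.502 0.008]]
[0.49905232 0.34815282]
[ 2.880e+01  2.700e+01  2.300e+00  6.530e+01 -1.000e-01 -1.511e+02]
True [0.49900538 0.34811215 0.05445027] [ 0.67455592 -1.45579334  3.34784341]
bottle_0 [([416.0, 122.0], [[0.508, -0.273, 0.0]], 0.91), ([412.0, 203.0], [[0.407, -0.274, 0.0]], 0.89), ([487.0, 148.0], [[0.478, -0.365, 0.0]], 0.73), ([481.0, 202.0], [[0.409, -0.366, 0.0]], 0.58)]
bottle_1 [([416.0, 122.0], [[0.508, -0.273, 0.0]], 0.91), ([412.0, 203.0], [[0.407, -0.274, 0.0]], 0.89), ([487.0, 148.0], [[0.478, -0.365, 0.0]], 0.73), ([481.0, 202.0], [[0.409, -0.366, 0.0]], 0.58)]
by_rim [([404.0, 53.0], [[0.587, -0.253, 0.0]], 0.64)]
by_euro [([324.0, 227.0], [[0.374, -0.158, 0.0]], 0.77), ([272.0, 58.0], [[0.581, -0.097, 0.0]], 0.22)]
24.925 [0.77438504 0.50476229 0.19935408]
```

View pics/both3.png

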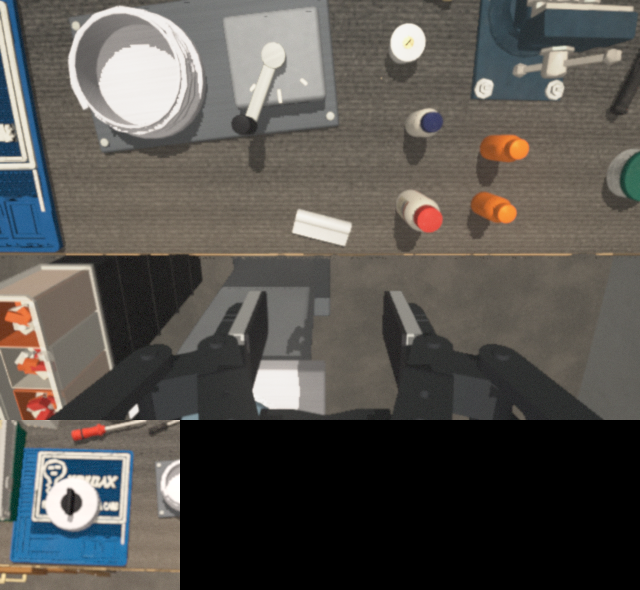

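The cap sits on the mat near (72,502), close to its centre. The white bottles are at (422,122) with the blue cap and (420,210) with the red cap, and only these two are present.

```bash
cat >> h.py <<'E'
def look(colour,h,c,im,near):
    "bottle xy from its coloured cap's top, at height h; near = expected xy"
    hsv=cv2.cvtColor(im,cv2.COLOR_RGB2HSV)
    if colour=="red": m=((hsv[...,0]<6)|(hsv[...,0]>174))&(hsv[...,1]>150)&(hsv[...,2]>80)
    else: m=(hsv[...,0]>105)&(hsv[...,0]<135)&(hsv[...,1]>100)&(hsv[...,2]>30)
    n,l,st,ce=cv2.connectedComponentsWithStats(m.astype(np.uint8))
    w=world(c,ce,h-.006)
    return sorted([(float(np.hypot(*(w[i,:2]-near))),w[i,:2].round(4).tolist(),int(st[i,4])) for i in range(1,n) if st[i,4]>15])[:2]
E
python3 - <<'E'
from h import *
p=camera_params("wrist");c=(p["K"],p["k1"],np.load("w3T.npy"))
im=cv2.imread("pics/w3.png")[:,:,::-1].copy()
t=cam("top");it=cv2.imread("pics/t3.png")[:,:,::-1].copy()
for col,h,n in(("blue",.071,(.505,-.268)),("red",.096,(.407,-.272))):
    print(col,look(col,h,c,im,n),look(col,h,t,it,n))
# nearer look
ctrl.move_to([0.40,-0.25,.26],[180,0,0])
c,im=save("wrist","w4")
for col,h,n in(("blue",.071,(.505,-.268)),("red",.096,(.407,-.272))): print(col,look(col,h,c,im,n))
print([(d["pixel"],world(c,[d["pixel"]],0).round(3).tolist(),d["confidence"]) for d in tip_of("wrist","bottle_0")])
cv2.imwrite("pics/w4c.png",im[:330,150:500,::-1])
E
```

```text
blue [(0.00673124273467081, [0.5103, -0.2721], 33), (0.5060106563818664, [0.3621, 0.2174], 26)] [(0.437945392929651, [0.8504, 0.0013], 28), (0.443753938023108, [0.9291, -0.1374], 3692)]
red [(0.0019680048114732057, [0.407, -0.27], 544), (0.5096603958211923, [0.217, 0.2009], 75)] [(0.6138569537010404, [0.2035, 0.3071], 25), (0.6292096593686038, [0.6811, 0.2944], 201)]
blue [(0.004202058286865728, [0.5079, -0.271], 119)]
red [(0.0016850534821450088, [0.4068, -0.2703], 736)]
[([348.5, 100.6], [[0.507, -0.275, 0.0]], 0.86), ([343.8, 192.1], [[0.41, -0.271, 0.0]], 0.81), ([433.5, 131.0], [[0.476, -0.367, 0.0]], 0.69), ([426.5, 193.9], [[0.408, -0.365, 0.0]], 0.67)]
```

View pics/w4c.png

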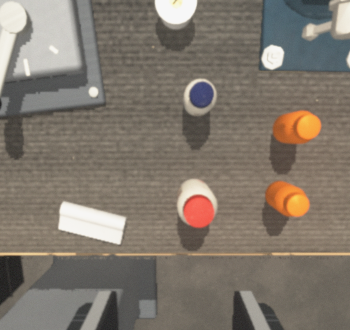

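The blue-capped bottle is at crop (201,96) and the red-capped one at (197,205). Both agree with the computed positions, and by_rim at (176,8) and the orange bottles leave room for the fingers.

```bash
cat >> h.py <<'E'
def pick_place(xy,g,to,op):
    "grip bottle at TCP height g above its underside, stand it at `to` in the pot"
    x,y=xy
    claw.grip(op)
    ctrl.move_to([x,y,.20],[180,0,180])
    print("down",ctrl.line_to([x,y,g],max_speed=.12,guard=8),monitor.read_eef_pos().round(4))
    claw.grip(0.0); print("grip",monitor.read_gripper_width(),monitor.read_grip_force(),monitor.read_contact_force().round(1))
    ctrl.line_to([x,y,.22],max_speed=.15); print("held",monitor.read_gripper_width(),monitor.read_contact_force().round(1))
    ctrl.move_to([*to,.22],[180,0,180])
    print("hit early",ctrl.line_to([*to,g+.030],max_speed=.1,guard=8))
    print("floor",ctrl.line_to([*to,g+.018],max_speed=.02,guard=5),monitor.read_eef_pos().round(4),monitor.read_contact_force().round(1))
E
python3 - <<'E'
from h import *
pick_place((.507,-.272),.031,(.535,.0465),.055)
w=monitor.read_gripper_width(); claw.grip(w+.016)
e=monitor.read_eef_pos();ctrl.line_to([e[0],e[1],.2],max_speed=.1)
ctrl.move_to([0.42,-0.16,.32],[180,0,0])
c,im=save("wrist","w5");print(look("red",.096,c,im,(.407,-.271)),look("blue",.093,c,im,(.535,.046)),monitor.read_clock())
cv2.imwrite("pics/w5c.png",im[:300,:,::-1])
E
```

```text
down False [ 0.5076 -0.2724  0.0318]
grip -0.00014814765973330152 0.0 [-0.3 -0.9 -0.1]
held -0.00011816156583624245 [ 0.1 -0.5 -0.4]
hit early False
floor False [0.535  0.0465 0.049 ] [0.7 0.4 0.1]
[(0.0009156764032474443, [0.407, -0.2701], 541), (0.5086292651214319, [0.217, 0.2008], 73)] [(0.2210979903612436, [0.3692, 0.1923], 33)] 39.8667
```

View pics/w5c.png

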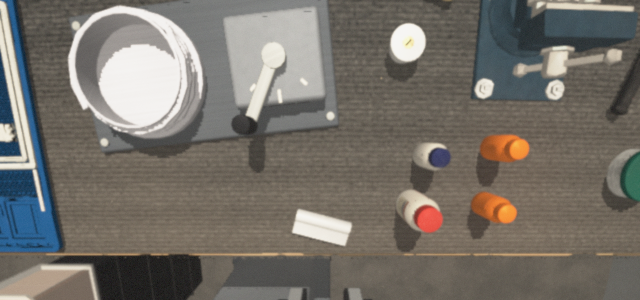

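The blue-capped bottle was knocked aside before the grasp: it now stands at (432,156), so the gripper closed on nothing. I'll locate it again and retry at once.

Run:
```python
from h import *
ctrl.move_to([0.40,-0.25,.26],[180,0,0])
c,im=save("wrist","w6")
b=look("blue",.071,c,im,(.463,-.28));r=look("red",.096,c,im,(.407,-.271));print(b,r)
t=[(world(c,[d["pixel"]],0)[0,:2].round(3).tolist(),round(d["confidence"],2)) for d in tip_of("wrist","bottle_1")];print(t)
d=b[0]; assert d[0]<.02
pick_place((d[1][0]-.001,d[1][1]-.001),.031,(.535,.0465),.052)
w=monitor.read_gripper_width()
if w>.02:
    claw.grip(w+.016)
    e=monitor.read_eef_pos();ctrl.line_to([e[0],e[1],.2],max_speed=.1)
ctrl.move_to([0.42,-0.16,.32],[180,0,0])
c,im=save("wrist","w7");print(look("red",.096,c,im,(.407,-.271)),look("blue",.093,c,im,(.535,.046)),monitor.read_clock())
cv2.imwrite("pics/w7c.png",im[:300,:,::-1])
```

```text
[(0.010581953404721163, [0.473, -0.2835], 61)] [(0.0006893453477951921, [0.4069, -0.2703], 745)]
[([0.471, -0.282], 0.84), ([0.476, -0.369], 0.83), ([0.405, -0.271], 0.8), ([0.405, -0.364], 0.72)]
down False [ 0.4726 -0.285   0.0317]
grip 0.03665891617254158 59.272727966308594 [-1.5  0.8  6.2]
held 0.036399692069886386 [ 0.1 -0.3 -2.1]
hit early False
floor True [0.5353 0.0465 0.0541] [-0.7  0.2  3.7]
[(0.0009262152006307879, [0.407, -0.2701], 540), (0.5085720149187409, [0.217, 0.2007], 73)] [(0.0024008786756076336, [0.5326, 0.0457], 342), (0.22434826001773028, [0.3692, 0.1971], 25)] 54.4917
```

View pics/w7c.png

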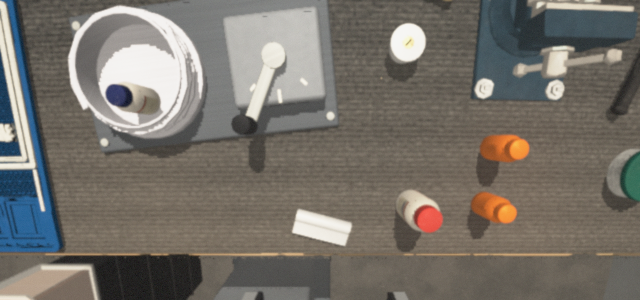

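The blue-capped bottle stands upright in the pot at (125,95). The red-capped one is still at (420,210).

Run:
```python
from h import *
pick_place((.407,-.271),.050,(.583,.0515),.066)
w=monitor.read_gripper_width()
if w>.03:
    claw.grip(w+.014)
    e=monitor.read_eef_pos();ctrl.line_to([e[0],e[1],.22],max_speed=.1)
ctrl.move_to([0.46,-0.10,.32],[180,0,10])
c,im=save("wrist","w8");print(look("red",.118,c,im,(.583,.0515)),look("blue",.093,c,im,(.535,.046)),monitor.read_clock())
print([(d["pixel"],world(c,[d["pixel"]],.022)[0,:2].round(3).tolist(),d["confidence"]) for d in tip_of("wrist","bottle_0")])
print([(d["pixel"],world(c,[d["pixel"]],.069)[0,:2].round(3).tolist(),d["confidence"]) for d in tip_of("wrist","lever_knob")])
print([(d["pixel"],world(c,[d["pixel"]],.037)[0,:2].round(3).tolist(),d["confidence"]) for d in tip_of("wrist","lever_pivot")])
cv2.imwrite("pics/w8c.png",im[:300,:,::-1])
```

```text
down False [ 0.4076 -0.2715  0.0507]
grip 0.037410323255597865 54.68786135315895 [0.9 0.3 6.5]
held 0.037095940503107785 [ 0.6  0.2 -3.3]
hit early False
floor True [0.5838 0.0517 0.0728] [0.3 0.4 3.2]
[(0.0015975433103826019, [0.5817, 0.0506], 891), (0.36828242759788604, [0.2478, 0.2041], 94)] [(0.002909962544474715, [0.5346, 0.0489], 143), (0.11107468336424978, [0.5386, 0.157], 16)] 68.2333
[([213.6, 112.0], [0.535, 0.046], 0.93), ([525.0, 213.1], [0.483, -0.354], 0.81), ([214.7, 68.4], [0.582, 0.049], 0.71)]
[([309.0, 157.9], [0.505, -0.074], 0.91)]
[([342.9, 98.1], [0.574, -0.1], 0.6)]
```

View pics/w8c.png

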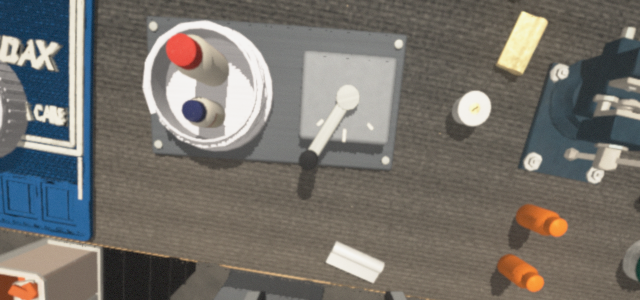

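Both bottles stand in the pot, red at (190,50) and blue at (200,110). The lever knob is at (309,158) and the pivot at (348,97). By the marks the lever sits at roughly 0.3 rad, so I'll swing it to half, which points along the warmer's -x at a world angle of about 186°.

Run:
```python
from h import *
pv=np.array([.5745,-.1045]);k0=np.array([.505,-.0725])
v=k0-pv;a0=np.arctan2(v[1],v[0]);r=np.linalg.norm(v);print(np.degrees(a0),r)
a1=np.radians(186.2)
def pose(a,z): 
    y=np.degrees(a); return [*(pv+r*np.array([np.cos(a),np.sin(a)])),z],[180,0,(y+180)%360-180]
claw.grip(.045)
ctrl.move_to(*pose(a0,.16))
print(ctrl.line_to(pose(a0,.055)[0],max_speed=.1,guard=6),monitor.read_eef_pos())
claw.grip(0);print(monitor.read_gripper_width(),monitor.read_contact_force().round(1))
for a in np.linspace(a0,a1,7)[1:]:
    ctrl.move_to(*pose(a,.055)); f=monitor.read_contact_force();print(f.round(1))
    if np.linalg.norm(f)>30: print("stop");break
print(monitor.read_eef_pos())
claw.grip(.045);e=monitor.read_eef_pos()
ctrl.line_to([e[0],e[1],.17],max_speed=.1)
ctrl.move_to([0.46,-0.10,.32],[180,0,10])
c,im=save("wrist","w9");print(look("red",.118,c,im,(.583,.0515)),look("blue",.093,c,im,(.535,.046)),monitor.read_clock())
print([(d["pixel"],world(c,[d["pixel"]],.069)[0,:2].round(3).tolist()) for d in tip_of("wrist","lever_knob")])
it=snapshot("top")
A=cv2.resize(im[:240,100:500,::-1],None,fx=1.6,fy=1.6,interpolation=cv2.INTER_CUBIC);B=it[150:320,120:500,::-1]
cv2.imwrite("pics/fin.png",np.vstack([A,cv2.copyMakeBorder(B,0,0,0,A.shape[1]-B.shape[1],0)]))
```

```text
155.27716044768948 0.07651307077878917
False [ 0.50563137 -0.07265039  0.05560738]
0.01820075981984333 [-1.2 -1.7  5.7]
[-2.3 -0.5  6. ]
[-1.9 -1.3  5.8]
[-0.2 -0.9  4.9]
[-0.4 -1.2  6.7]
[-1.3 -0.5  4.8]
[-1.1 -1.4  5.8]
[ 0.49918307 -0.11348373  0.05574948]
[(0.0016778796244207366, [0.5816, 0.0506], 896), (0.36845129623105843, [0.2476, 0.2041], 95)] [(0.0037576127769910874, [0.5345, 0.0497], 144), (0.11088051163296837, [0.5367, 0.1569], 18)] 78.0833
[([346.7, 170.9], [0.499, -0.117]), ([346.6, 100.8], [0.569, -0.103])]
```

View pics/fin.png

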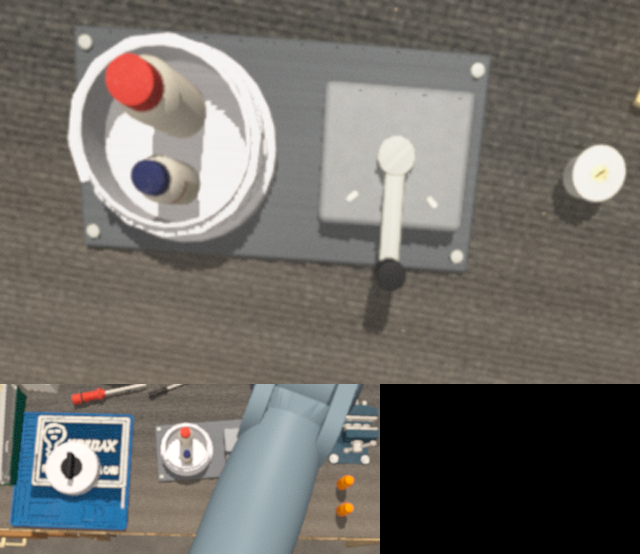

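The lever lies over the middle mark, pointing at (390,275). Both bottles are upright in the pot and the cap is on the mat. The gripper is clear of everything.

```bash
python3 -c "
from rig import *
print(order.finish_job())"
```

```text
the job is handed in; nothing more can be done
None
```

The job is handed in, and the judge returned no verdict: the final pictures show the cap on the mat, both white bottles (the only two present) upright in the pot and the heat lever at half, with the lock cylinders left alone.

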